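# Load the last bearing into the wash tank

## Task

The wash tank is being loaded. Take the bearing on its hanger that leans in the tote and hang it in the tank like the others, hooked over the tank's far wall, in the free place between the two large bearings already hanging there, its hook fully home on the rim. Lower it gently until the wall carries it before you let go, and do not shift the bearings that already hang in the tank.

Things in the scene. Friction and masses are not known exactly. Their poses are not given: they have to be found in the camera images.
- hanger: Ball bearing (72 mm across, 17 thick: x -8.5 to 8.5 mm) clamped to a steel strap hanger, 0.4 kg, one piece. Origin: bearing centre. When hung: z up along the strap to the handle, +x to the hook side, y across. Clamp bar and wing nut in front reach x = -20; strap 20 wide, x 8.5 to 13.5. At first it leans 25 deg on the tote's near (-x) rim, hook side up, handle out over the rim.
- handle (a point): Middle of the hanger's handle, at x = 11, z = 126 mm in the hanger's frame, same axes: the handle is the strap's thicker top end, 10 mm thick (x), 22 wide (y), 48 long (z 102 to 150).
- hook_slot (a point): Middle of the slot in the hanger's strap, at x = 11, z = 79 mm in its frame, same axes. The hook, 20 mm wide (y), is clamped in this slot at an unreported height: its seat lies anywhere from z = 67 to 83. Mouth x 13.5 to 29.5 (16 mm), open downward; the tip reaches 24 mm below the seat, flared outward to x = 39; its plate and clamp nut reach 17 mm above the seat.
- tote: Grey open parts tote, fixed, 200 (x) x 200 (y) x 116 mm high, walls and floor 4 mm. Origin: centre of the underside. The hanger leans on its -x rim; two loose bearings lie flat in its +x half.
- tank: Open, empty stainless wash tank, fixed, 134 (x) x 400 (y) x 165 mm high; walls 12 mm, all rims at z = 165, inner floor z = 24. Origin: centre of the underside. Far wall: x 55 to 67. Hangers hang plumb inside, strap flat on the inner face x = 55, hook tip outside, axes parallel to the tank's. A control box 65 mm long on the +y end reaches z = 151.
- hung_right: The same bearing and hanger, hanging loose on the far wall at the right (-y) of the free place; origin and axes as for the hanger, handle top 150 mm above the origin. hung_left hangs about 166 mm to the +y side; midway between them is the free place, with about 11 mm to spare on each side of a bearing.
- hung_left: The same bearing and hanger, hanging loose at the left (+y) of the free place; origin and axes as for the hanger.
- hung_end: A smaller bearing (62 mm) on such a hanger, hanging loose beyond hung_left (+y); origin and axes as for the hanger.

How it is judged (in metres and radians):
On the way, in this order (a step that is already met when the one before it is completed fails the run):
1. the hanger with its bearing is lifted clear of the tote (height (world z) of hanger above 0.16 m and contact force between the fingers and hanger above 1 N), for 0.1 s.
2. the hook rests on the tank's far wall, in the free place, while the gripper still holds the hanger (lowered, not dropped) (z of hanger in the frame of tank between 0.078 and 0.101 m and x of hanger in the frame of tank between 0.034 and 0.045 m and angle between hanger's own z axis and vertical below 0.1 rad and contact force between hanger and tank above 1.5 N and y of hanger in the frame of hung_right above 0.0715 m and y of hanger in the frame of hung_left below -0.0715 m and contact force between the fingers and hanger above 1 N and linear speed of hanger below 0.03 m/s), for 0.1 s.
At the end, for the whole second after the job is handed in: The hanger hangs plumb (within 6 deg) and at rest on the tank's far wall with its hook down on the rim, the bearing inside the tank between hung_right and hung_left and overlapping neither; all three hung bearings are within 12 mm of where they started (z of hanger in the frame of tank between 0.078 and 0.101 m and x of hanger in the frame of tank between 0.034 and 0.045 m and angle between hanger's own z axis and vertical below 0.1 rad and contact force between hanger and tank above 1.5 N and y of hanger in the frame of hung_right above 0.0715 m and y of hanger in the frame of hung_left below -0.0715 m and linear speed of hanger below 0.02 m/s and angular speed of hanger below 0.2 rad/s and distance of each of hung_right, hung_left, hung_end from where it was at the start of the episode below 0.012 m); the robot touches nothing.
It fails at once if a bearing hanging in the tank is shifted by more than 12 mm (distance of any of hung_right, hung_left, hung_end from where it was at the start of the episode above 0.012 m).
It fails at once if the hanger is rammed against the tank (over 30 N) (contact force between hanger and tank above 30 N).
It also fails if it takes over 53 s, if anything falls off the work surface, if the arm or the gripper's body presses on something with over 40 N, if the wrist force passes 120 N, or if a joint passes its speed limit or range.

## Robot

A 6-joint arm with a two-finger parallel gripper is mounted at the origin on the work surface. World frame = base frame: x ahead of the robot, y to its left, z up, the work surface at z = 0. Lengths are in m, angles in degrees, forces in N, time in s.
With the tool pointing down it reaches from about 0.35 to 0.875 m from the base axis. Payload 4.2 kg.
Tool frame: the origin (TCP) lies between the finger pads; the fingertips stand 17 mm ahead of it and the grasp point (between the pads) lies 2 mm behind it; z points along the fingers, y is the direction in which the jaws open and shut (so a half turn about z gives the same grasp; the last joint's range is limited). The gripper opens to 87 mm and grips with 3 to 60 N. Pads are 19 mm wide; open, the fingers measure 117 mm over their backs; the gripper's body (75 mm by 190 mm) begins 51 mm behind the grasp point.
Start: joints at [87.181, 22.042, 0.453, 0, -68.411, -14.817], TCP at [0.189, 0.596, 0.24] pointing down, gripper open.
Joint ranges: [-179.83, 179.83], [-69.29, 118.12], [-61.27, 80.66], [-181.25, 117.63], [-171.15, -9.14], [-177.46, 177.46]. Speed limits (degrees/s): [159.86, 159.86, 180, 180, 180, 180].

## Interface

Orientations are given as a 3x3 rotation matrix whose columns are the frame's x, y, z axes.
In Python, from station import r gives the robot as it stands.
- The arm moves only by the shell command python3 -m creep 'ROWS'. ROWS is JSON, a list of rows, each a list of 7 numbers: the opening, from 0 (shut) to 1 (fully open), then the shift along the tool's x, y, z scaled (see below), then the turn, a rotation vector about the tool's x, y, z scaled (see below). A call has 1 to 5 rows; each row is the pose to reach, as a shift and turn from the pose measured when the call began, along the tool's axes at that moment, turning the shorter way round; what a row does not reach only later rows make up. The controller multiplies each number of a shift by 300 mm and each number of a turn by 180 degrees. A row lasts 1/12 s, in which the tool goes at most 41.7 mm and 7.16 degrees, less where a joint would pass 70% of its speed; a pose out of reach is approached as far as the arm can. A call with a number of a shift or a turn outside -1 to 1 is refused whole. A call with a gripper value outside its range is refused whole. The fingers move at their own pace and stop on an object; the grip force is fixed at half the most. Time passes only in rows, so rows that repeat a pose let the fingers close. It gives the time, the measured TCP pose, the force and the opening at its end, in the units of the state.
- r.sense(): the state, without advancing time (a new reading comes with each control period).
- r.capture(name): name is "scene" or "top"; returns the picture (400x640x3 uint8, blue, green, red); there is no depth.
- r.camera_model(name): a dict with "mtx" (3x3 intrinsics, pixels), "R" (3x3) and "t" (3): a world point X has camera coordinates R X + t. Camera axes: x right, y down, z forward; pixel columns grow to the right and rows downward; lengths in m; the calibration is good to about 2 mm. A picture is of the moment at which its call begins. camera_model takes no time and is no camera call.
- r.finish_job(): hands the job in, once; it reports no verdict.
Trained networks look in the newest picture that a camera, given by its name, has taken for a name from the list of things; names that differ only in an ending like _2 or _b are one class to them, and where a whole thing is asked for, a point or a joint stands for the part that bears it (a point fixed in the world has none). Each returns a list of dicts, best first, with "score" (0 to 1); they miss things now and then, are a little off and sometimes report something else, mostly with a low value. They report only what shows in the picture. A call takes as long as a camera call.
- r.recognise(camera, target): "rect" ([left, top, right, bottom] as shares, 0 to 1, of the picture: columns of its width, rows of its height, round what is visible of it).
- r.outline_of(camera, target): "pixels" (400x640 bool, what is visible of it) and "rect" ([left, top, right, bottom] as shares, 0 to 1, of the picture: columns of its width, rows of its height, round what is visible of it).
The state is a dict: "time_s": time; "joints": joint angles; "joint_velocities": joint speeds; "effort": joint torques, N m; "tcp_pos": TCP position; "ee_rot": TCP orientation; "wrist_force": force on the tool from outside, world axes, zero at the start; "moment": the same for the moment, N m; "gripper_width": opening from 0.0 (shut) to 1.0 (fully open).
Only numpy, scipy, OpenCV 4.12 (cv2) and the standard library are available. Lean on these libraries where they do the work, as an engineer would, in place of code of your own. Each camera call takes 0.05 s, during which the arm holds its last target.

## Working session

There is one attempt and no reset: what is moved stays moved. The work goes in short steps, Python scripts to look and compute and a shell command to move; the robot and the scene stay as the last step left them, time stands still between calls to the robot, and variables do not carry over. Pictures are saved under pics/ and viewed, and the job is handed in when it is done.

```bash
ls; mkdir -p pics; python3 - <<'E'
from station import r
import cv2, numpy as np
s=r.sense(); print({k:np.round(v,3).tolist() for k,v in s.items()})
for c in("scene","top"):
    im=r.capture(c); cv2.imwrite(f"pics/{c}0.png",im)
    m=r.camera_model(c); print(c,{k:np.round(v,4).tolist() for k,v in m.items()})
    for t in("hanger","handle","hook_slot","tote","tank","hung_right","hung_left","hung_end"):
        d=r.recognise(c,t)
        print(c,t,[(round(x["score"],2),(np.array(x["rect"])*[640,400,640,400]).round(1).tolist()) for x in d[:4]])
print(r.sense()["time_s"])
E
```

```text
pics
{'time_s': 0.0, 'joints': [87.182, 22.09, 0.38, -0.028, -68.41, -14.817], 'joint_velocities': [0.004, -0.069, 0.011, 0.014, 0.086, 0.033], 'effort': [-0.001, -39.067, 18.741, 4.22, 0.011, -0.0], 'tcp_pos': [0.189, 0.595, 0.238], 'ee_rot': [[0.953, -0.303, -0.001], [-0.303, -0.953, -0.002], [0.0, 0.002, -1.0]], 'wrist_force': [-0.203, 0.265, 0.091], 'moment': [-0.003, -0.024, 0.011], 'gripper_width': 0.999}
scene {'mtx': [[365.2337, 0.0, 316.8754], [0.0, 365.2337, 195.6836], [0.0, 0.0, 1.0]], 'R': [[0.7436, 0.6686, 0.0004], [0.5245, -0.583, -0.6205], [-0.4146, 0.4616, -0.7842]], 't': [-0.4508, -0.2112, 1.1124]}
scene hanger [(0.75, [223.9, 249.4, 272.1, 325.4])]
scene handle [(0.84, [228.5, 248.8, 276.0, 320.3])]
scene hook_slot [(0.61, [224.9, 247.4, 272.2, 325.6])]
scene tote [(0.59, [167.8, 261.7, 334.2, 400.0])]
scene tank [(0.9, [287.7, 79.1, 433.6, 231.8])]
scene hung_right [(0.98, [340.7, 136.4, 362.3, 180.8])]
scene hung_left [(0.86, [385.5, 100.2, 403.0, 141.8])]
scene hung_end [(0.7, [404.2, 87.4, 419.9, 126.9]), (0.59, [226.3, 248.3, 273.3, 329.1]), (0.59, [286.2, 81.2, 433.8, 230.6])]
top {'mtx': [[433.3926, 0.0, 330.5143], [0.0, 433.3926, 203.9145], [0.0, 0.0, 1.0]], 'R': [[0.0118, -0.9996, 0.0267], [-0.9986, -0.0132, -0.0508], [0.0511, -0.0261, -0.9984]], 't': [0.0098, 0.593, 1.2269]}
top hanger [(0.65, [400.8, 180.4, 430.4, 206.3])]
top handle [(0.7, [398.0, 184.2, 427.0, 207.8])]
top hook_slot [(0.67, [402.4, 184.5, 425.4, 208.7])]
top tote [(0.63, [381.0, 117.2, 486.9, 216.0])]
top tank [(0.96, [142.4, 185.7, 336.7, 251.2]), (0.24, [219.3, 187.1, 248.8, 211.6])]
top hung_right [(0.85, [281.4, 185.1, 311.6, 207.5])]
top hung_left [(0.9, [220.8, 188.2, 250.9, 212.7])]
top hung_end [(0.82, [187.6, 187.5, 220.2, 213.8])]
0.9
```

```bash
python3 - <<'E'
import cv2
s=cv2.imread("pics/scene0.png");t=cv2.imread("pics/top0.png")
cv2.imwrite("pics/a.png",cv2.resize(s[230:400,150:350],None,fx=4,fy=3.5,interpolation=2)[:600])
cv2.imwrite("pics/b.png",cv2.resize(s[70:240,270:450],None,fx=3.5,fy=3.5,interpolation=2))
cv2.imwrite("pics/c.png",cv2.resize(t[100:280,130:330],None,fx=3.3,fy=3.3,interpolation=2))
cv2.imwrite("pics/d.png",cv2.resize(t[100:240,360:500],None,fx=4,fy=4,interpolation=2))
E
```

```text
(no output)
```

View pics/scene0.png

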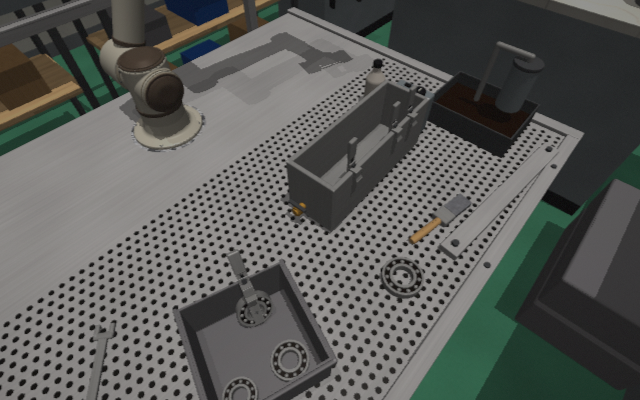

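View pics/top0.png

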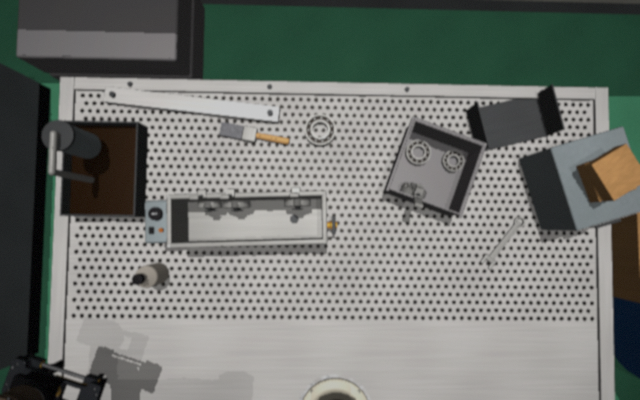

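View pics/b.png

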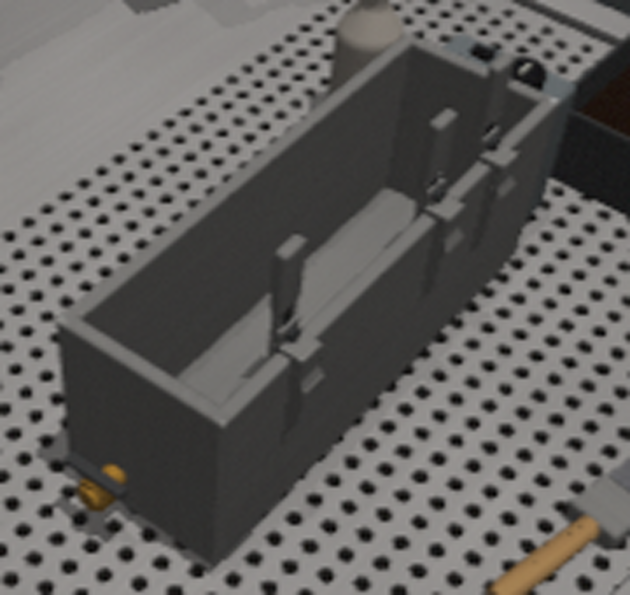

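View pics/c.png

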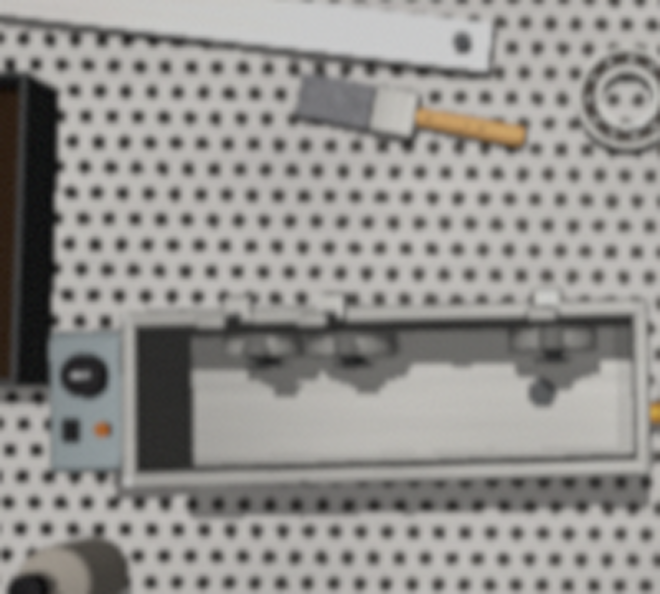

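View pics/d.png

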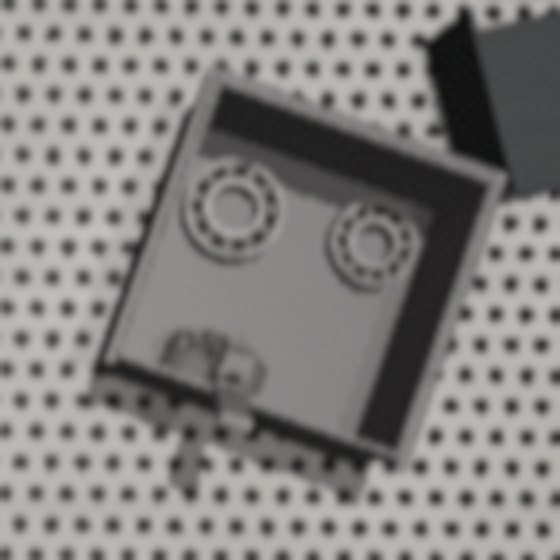

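View pics/a.png

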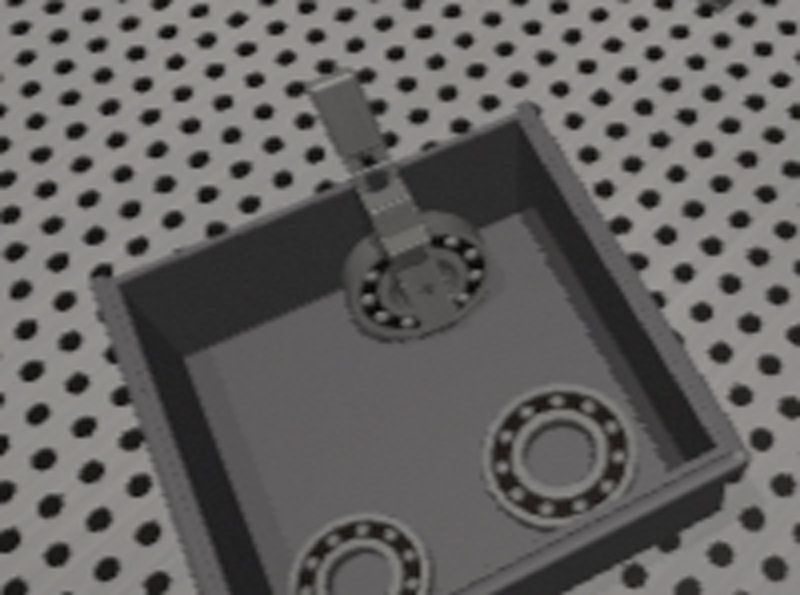

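```bash
cat > h.py <<'E'
import numpy as np, cv2
from scipy.optimize import least_squares
from station import r
def proj(c,X):
    m=r.camera_model(c); X=np.atleast_2d(X); p=(X@np.array(m["R"]).T+m["t"])@np.array(m["mtx"]).T
    return p[:,:2]/p[:,2:]
def T(p,L):
    c,s=np.cos(p[2]),np.sin(p[2]); L=np.atleast_2d(L)
    return np.c_[p[0]+c*L[:,0]-s*L[:,1],p[1]+s*L[:,0]+c*L[:,1],L[:,2]]
def fit(obs,p0):
    f=lambda p:np.concatenate([(proj(c,T(p,L))-px).ravel() for c,L,px in obs])
    s=least_squares(f,p0,loss="soft_l1"); return s.x,f(s.x).reshape(-1,2)
E
python3 - <<'E'
from h import *
z=.116
tote=[("top",[.1,.1,z],(412.5,117)),("top",[.1,-.1,z],(486.7,143.7)),("top",[-.1,-.1,z],(461.2,216.2)),("top",[-.1,.1,z],(386,192)),
("scene",[-.1,.1,z],(282,260)),("scene",[-.1,-.1,z],(175,311)),("scene",[.1,.1,z],(335.5,360.6))]
p,e=fit(tote,[.6,-.2,-.3]);print("tote",p.round(4),np.degrees(p[2]));print(e.round(1).tolist())
z=.165;a,b=.067,.2
tank=[("scene",[a,-b,z],(333.4,190.6)),("scene",[-a,-b,z],(287.7,162)),("scene",[-a,b,z],(387.1,81.4)),("scene",[a,b,z],(432.3,97.1)),
("top",[a,b,z],(167,195.5)),("top",[a,-b,z],(325.5,191.8)),("top",[-a,-b,z],(327,243)),("top",[-a,b,z],(167,247.9))]
q,e=fit(tank,[.5,.2,0]);print("tank",q.round(4),np.degrees(q[2]));print(e.round(1).tolist())
# hung handle tops (y, z) from scene
for n,px in(("right",(353.4,138.6)),("left",(396.9,102.9))):
    s=least_squares(lambda v:(proj("scene",T(q,[.0525,v[0],v[1]]))-px).ravel(),[0,.23]).x; print(n,s.round(4), "top px",proj("top",T(q,[.0525,*s])).round(1))
np.save("p.npy",[p,q])
for c in("scene","top"):
    im=cv2.imread(f"pics/{c}0.png");im=cv2.resize(im,None,fx=4,fy=4)
    def poly(P,col,cl=True): cv2.polylines(im,[np.int32(proj(c,P)*4+1.5)],cl,col,1,cv2.LINE_AA)
    for h,zz in((.1,.116),(.096,.116),(.096,.004)): poly(T(p,[[h,h,zz],[h,-h,zz],[-h,-h,zz],[-h,h,zz]]),(0,255,0))
    for d,zz in((0,.165),(.012,.165),(.012,.024),(0,0)): poly(T(q,[[a-d,b-d,zz],[a-d,d-b,zz],[d-a,d-b,zz],[d-a,b-d,zz]]),(0,0,255))
    th=np.radians(25);u=np.array([-np.sin(th),0,np.cos(th)]);w=np.array([np.cos(th),0,np.sin(th)])
    # hanger lean, tote frame: contact rim inner/outer edge
    H=lambda x,y,zc,y0=0.: np.array([-.1,0,.116])+w*(x-.0085)+u*(zc-.0797)+np.array([0,y+y0,0])
    for y0 in(0.0,.02): poly(T(p,[H(.016,.011,.102,y0),H(.016,-.011,.102,y0),H(.016,-.011,.150,y0),H(.016,.011,.150,y0)]),(255,255,0))
    if c=="scene":
        cv2.imwrite("pics/oa.png",im[920:1500,600:1400]);cv2.imwrite("pics/ob.png",im[290:890,1100:1780])
    else:
        cv2.imwrite("pics/oc.png",im[420:960,1460:2010]);cv2.imwrite("pics/od.png",im[700:1040,580:1360])
E
```

```text
tote [ 0.6938 -0.2604 -0.3388] -19.412097057932996
[[1.1, 0.7], [-3.1, -0.2], [-2.0, -2.5], [2.4, -4.3], [-1.3, 1.7], [1.9, -0.2], [-2.1, -1.3]]
tank [0.5461 0.2314 0.0384] 2.199323319958587
[[0.0, 1.2], [-2.7, -0.9], [-1.1, -2.9], [-2.0, 1.0], [-1.6, -1.8], [0.1, -2.0], [-0.1, 0.1], [-1.2, -0.4]]
right [-0.1226  0.2467] top px [[293.  193.9]]
left [0.041  0.2364] top px [[223.3 195.9]]
```

View pics/oa.png

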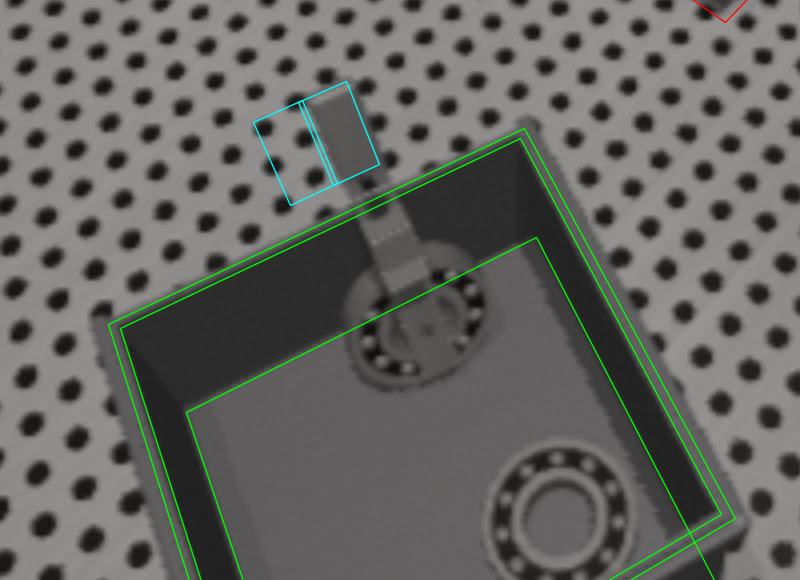

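View pics/ob.png

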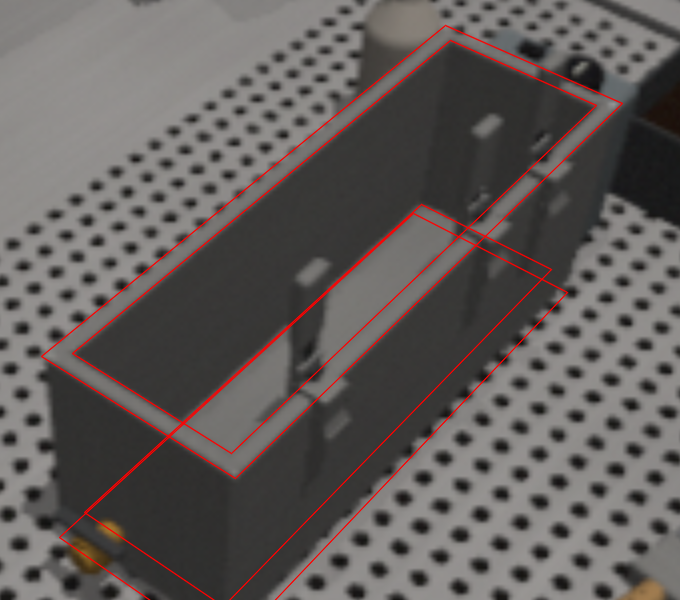

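View pics/oc.png

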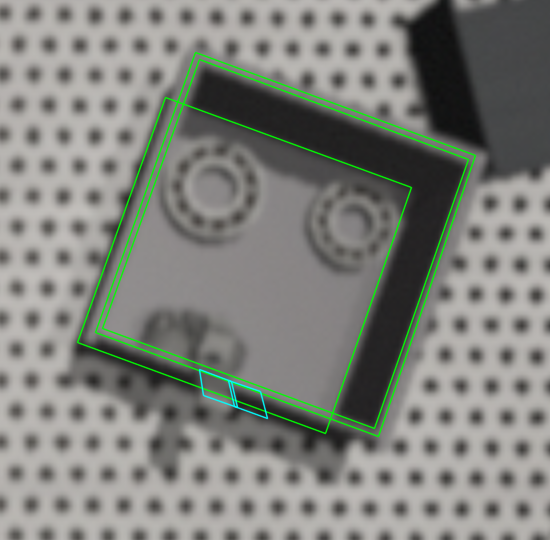

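View pics/od.png

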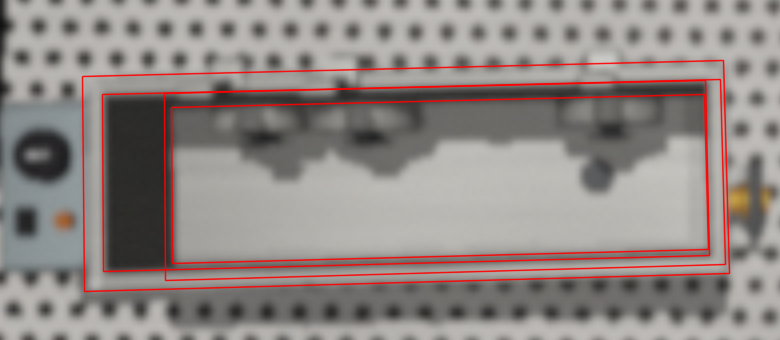

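```bash
cat > edge.py <<'E'
from h import *
def rect(a,b,z): return [([a,b,z],[a,-b,z]),([a,-b,z],[-a,-b,z]),([-a,-b,z],[-a,b,z]),([-a,b,z],[a,b,z])]
def refine(p,groups,cams,sfx="0",w=5,it=12):
    # groups: name->list of edges
    G={c:cv2.GaussianBlur(cv2.cvtColor(cv2.imread(f"pics/{c}{sfx}.png"),6).astype(np.float32),(0,0),.8) for c in cams}
    for k in range(it):
        ww=max(2.,w*(1-k/it)); rows=[];
        for c in cams:
            for n,E in groups.items():
                for i,(A,B) in enumerate(E):
                    t=np.linspace(.06,.94,50)[:,None];L=np.array(A)*(1-t)+np.array(B)*t
                    u=proj(c,T(p,L));d=u[-1]-u[0];nn=np.array([-d[1],d[0]])/np.hypot(*d)
                    s=np.arange(-ww,ww+.01,.25);P=(u[:,None]+s[None,:,None]*nn).astype(np.float32)
                    v=cv2.remap(G[c],P[...,0],P[...,1],1,borderMode=cv2.BORDER_REPLICATE)
                    ok=(u[:,0]>5)&(u[:,0]<634)&(u[:,1]>5)&(u[:,1]<394)
                    g=np.gradient(v,axis=1);m=np.median(g[ok],axis=0) if ok.sum()>10 else None
                    if m is None: continue
                    j=np.argmax(abs(m)*np.exp(-(s/ww)**2/2));
                    rows.append((c,n,i,L.mean(0),nn,s[j],m[j],u.mean(0)))
        f=lambda q:np.array([np.dot(proj(c,T(q,Lm))[0]-um,nn)-sj for c,n,i,Lm,nn,sj,mj,um in rows]+
            [])*np.array([min(abs(x[6]),8)/8 for x in rows])
        # use edge end points as well for yaw
        def f(q):
            o=[]
            for c,n,i,Lm,nn,sj,mj,um in rows:
                A,B=map(np.array,groups[n][i])
                for t in(.1,.9):
                    Lq=A*(1-t)+B*t
                    o.append((np.dot(proj(c,T(q,Lq))[0]-proj(c,T(p,Lq))[0],nn)-sj)*min(abs(mj),6)/6)
            return np.array(o)
        p=least_squares(f,p,loss="soft_l1").x
    return p,[(c,n,i,round(float(sj),2),round(float(mj),1)) for c,n,i,_,_,sj,mj,_ in rows]
E
python3 - <<'E'
from edge import *
p,q=np.load("p.npy")
GT={"out":rect(.1,.1,.116),"in":rect(.096,.096,.116)}
GK={"out":rect(.067,.2,.165),"in":rect(.055,.188,.165)}
for nm,p0,g in(("tote",p,GT),("tank",q,GK)):
    for cams in(("scene",),("top",),("scene","top")):
        x,rw=refine(p0,g,cams);print(nm,cams,x[:2].round(4),round(np.degrees(x[2]),2))
        if nm=="tank":print(rw)
E
```

```text
Traceback (most recent call last):
  File "edge.py", line 31, in refine
    p=least_squares(f,p,loss="soft_l1").x
      ~~~~~~~~~~~~~^^^^^^^^^^^^^^^^^^^^
  File "edge.py", line 29, in f
    o.append((np.dot(proj(c,T(q,Lq))[0]-proj(c,T(p,Lq))[0],nn)-sj)*min(abs(mj),6)/6)
                                        ~~~~^^^^^^^^^^^
  File "h.py", line 5, in proj
    m=r.camera_model(c); X=np.atleast_2d(X); p=(X@np.array(m["R"]).T+m["t"])@np.array(m["mtx"]).T
ValueError: time passes only in moves, steps and waits
```

```bash
sed -i 's/^def proj.*/CM={c:r.camera_model(c) for c in("scene","top")}\n&/; s/m=r.camera_model(c);/m=CM[c];/' h.py
python3 - <<'E'
from edge import *
p,q=np.load("p.npy")
GT={"out":rect(.1,.1,.116),"in":rect(.096,.096,.116)}
GK={"out":rect(.067,.2,.165),"in":rect(.055,.188,.165)}
for nm,p0,g in(("tote",p,GT),("tank",q,GK)):
    for cams in(("scene",),("top",),("scene","top")):
        x,rw=refine(p0,g,cams);print(nm,cams,x[:2].round(4),round(np.degrees(x[2]),2))
        if nm=="tank":print(rw)
print(r.sense()["time_s"])
E
```

```text
tote ('scene',) [ 0.698  -0.2632] -19.38
tote ('top',) [ 0.6903 -0.2554] -19.41
tote ('scene', 'top') [ 0.6908 -0.2575] -19.5
tank ('scene',) [0.5462 0.2314] 2.2
[('scene', 'out', 0, 0.25, 5.7), ('scene', 'out', 1, 0.25, 6.2), ('scene', 'out', 2, 0.75, 2.1), ('scene', 'out', 3, -0.5, 2.2), ('scene', 'in', 0, -0.5, -3.9), ('scene', 'in', 1, -0.25, -5.9), ('scene', 'in', 2, 0.0, -5.7), ('scene', 'in', 3, 0.0, -6.1)]
tank ('top',) [0.5453 0.2304] 2.2
[('top', 'out', 0, 1.0, 1.1), ('top', 'out', 1, 1.0, 2.9), ('top', 'out', 2, 0.5, 5.1), ('top', 'out', 3, 1.25, 2.1), ('top', 'in', 0, -0.25, -8.6), ('top', 'in', 1, -0.75, -3.4), ('top', 'in', 2, -0.5, -5.3), ('top', 'in', 3, 0.0, -10.1)]
tank ('scene', 'top') [0.5458 0.2309] 2.33
[('scene', 'out', 0, 0.0, 5.6), ('scene', 'out', 1, 0.25, 6.2), ('scene', 'out', 2, 0.5, 2.1), ('scene', 'out', 3, -0.25, 1.8), ('scene', 'in', 0, -0.5, -3.8), ('scene', 'in', 1, 0.0, -5.9), ('scene', 'in', 2, 0.0, -5.8), ('scene', 'in', 3, 0.0, -6.1), ('top', 'out', 0, 1.0, 1.0), ('top', 'out', 1, 1.0, 2.8), ('top', 'out', 2, 0.25, 5.1), ('top', 'out', 3, 1.25, 2.0), ('top', 'in', 0, 0.0, -8.7), ('top', 'in', 1, -0.75, -3.4), ('top', 'in', 2, -0.5, -5.1), ('top', 'in', 3, 0.0, -10.1)]
0.9
```

```bash
python3 - <<'E'
from h import *
p,q=np.load("p.npy")
ims=[]
th=np.radians(25);u=np.array([-np.sin(th),0,np.cos(th)]);w=np.array([np.cos(th),0,np.sin(th)])
for c,(x0,y0),pp in(("top",(390,165),[.6903,-.2554,-.339]),("scene",(215,240),[.696,-.262,-.339])):
    im=cv2.imread(f"pics/{c}0.png")[y0:y0+55,x0:x0+50].astype(float)
    im=np.clip((im-20)*1.7,0,255).astype(np.uint8);im=cv2.resize(im,None,fx=8,fy=8,interpolation=2)
    ims.append(im.copy())
    def poly(L): cv2.polylines(im,[np.int32((proj(c,T(pp,L))-[x0,y0])*8+4)],True,(0,255,255),1,cv2.LINE_AA)
    H=lambda x,y,zc:np.array([-.1,.02,.116])+w*(x-.0085)+u*(zc-.0797)+np.array([0,y,0])
    for xx in(.016,.006):poly([H(xx,.011,.102),H(xx,-.011,.102),H(xx,-.011,.150),H(xx,.011,.150)])
    poly([H(.0085,.036*np.cos(a),.036*np.sin(a)) for a in np.linspace(0,6.28,40)])
    cv2.imwrite(f"pics/h_{c}.png",np.hstack([ims[-1],im]))
    for t in("handle","hanger"):
        for d in r.outline_of(c,t)[:1]:
            ys,xs=np.nonzero(d["pixels"]);print(c,t,d["score"],len(xs),xs.min(),xs.max(),ys.min(),ys.max());
            np.save(f"m_{c}_{t}.npy",d["pixels"])
E
```

```text
top handle 0.75 365 401 425 182 206
top hanger 0.87 418 401 426 182 207
scene handle 0.78 1595 227 272 250 325
scene hanger 0.79 1637 226 272 250 325
```

View pics/h_top.png

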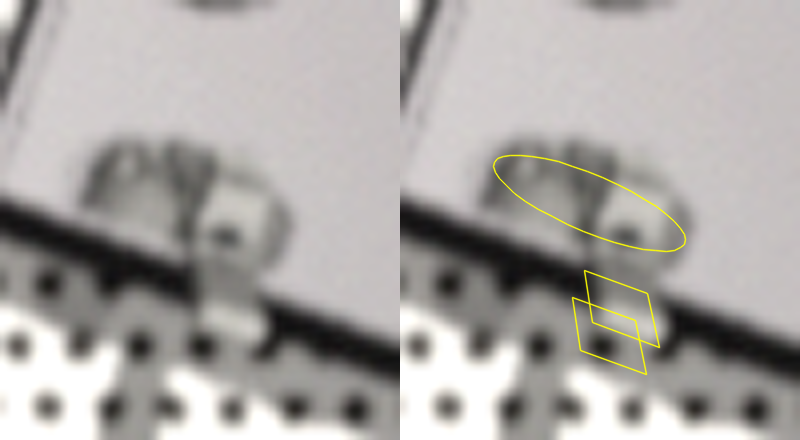

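View pics/h_scene.png

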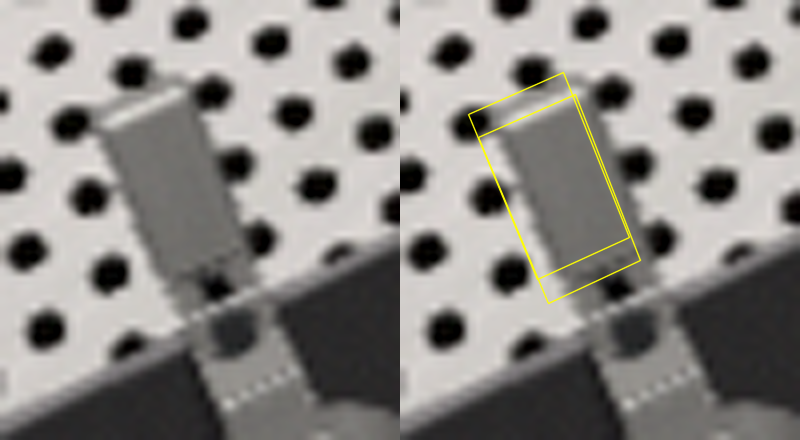

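```bash
python3 - <<'E'
from h import *
from scipy.spatial.transform import Rotation as Ro
S=lambda a,b:(np.array([a,b])/8-.5+.0+[215,240]); U=lambda a,b:(np.array([a,b])/8-.5+[390,165])
obs=[("scene",(.016,.011,.150),S(188,97)),("scene",(.016,-.011,.150),S(106,130)),
("scene",(.016,.011,.102),S(247,248)),("scene",(.016,-.011,.102),S(162,283)),
("top",(.016,.011,.150),U(199,312)),("top",(.016,-.011,.150),U(268,325)),("top",(.006,-.011,.150),U(265,345)),("top",(.006,.011,.150),U(203,335))]
def pts(v): 
    R=Ro.from_euler("ZY",[v[3],v[4]]).as_matrix(); return R
def f(v,prior=True):
    R=pts(v);o=[]
    for c,L,px in obs:o+=list((proj(c,R@np.array(L)+v[:3])[0]-px))
    return np.array(o+[np.degrees(v[4]+np.radians(25))*1.0,(np.degrees(v[3])+19.4)/1.5])
s=least_squares(f,[.61,-.2,.04,-.34,-.43],loss="soft_l1")
v=s.x;R=pts(v);print(v[:3].round(4),np.degrees(v[3:]).round(2));print(s.fun.reshape(-1,2).round(1).tolist())
print("handle",(R@[.011,0,.126]+v[:3]).round(4))
for pp in([.6903,-.2554,-.339],[.698,-.2632,-.339]):
    c,s_=np.cos(pp[2]),np.sin(pp[2]);d=v[:2]-pp[:2];print("in tote",(c*d[0]+s_*d[1]).round(4),(-s_*d[0]+c*d[1]).round(4))
np.save("v.npy",v)
for c,(x0,y0) in(("top",(390,165)),("scene",(215,240))):
    im=cv2.imread(f"pics/{c}0.png")[y0:y0+75,x0:x0+70].astype(float)
    im=np.clip((im-20)*1.7,0,255).astype(np.uint8);im=cv2.resize(im,None,fx=8,fy=8,interpolation=2)
    def poly(L): cv2.polylines(im,[np.int32((proj(c,np.array(L)@R.T+v[:3])-[x0,y0])*8+4)],True,(0,255,255),1,cv2.LINE_AA)
    for xx in(.016,.006):poly([(xx,.011,.102),(xx,-.011,.102),(xx,-.011,.150),(xx,.011,.150)])
    for xx in(.0085,-.0085):poly([(xx,.036*np.cos(a),.036*np.sin(a)) for a in np.linspace(0,6.28,40)])
    cv2.imwrite(f"pics/i_{c}.png",im)
E
```

```text
[ 0.6327 -0.2147  0.0402] [-18.93 -24.62]
[[-0.0, -1.4], [-1.8, -0.1], [0.8, 0.3], [-0.1, 1.4], [0.6, -1.1], [0.3, 0.2], [-0.9, 1.2], [-1.4, -0.5], [0.4, 0.3]]
handle [ 0.5925 -0.2009  0.1594]
in tote -0.0679 0.0193
in tote -0.0778 0.024
```

View pics/i_top.png

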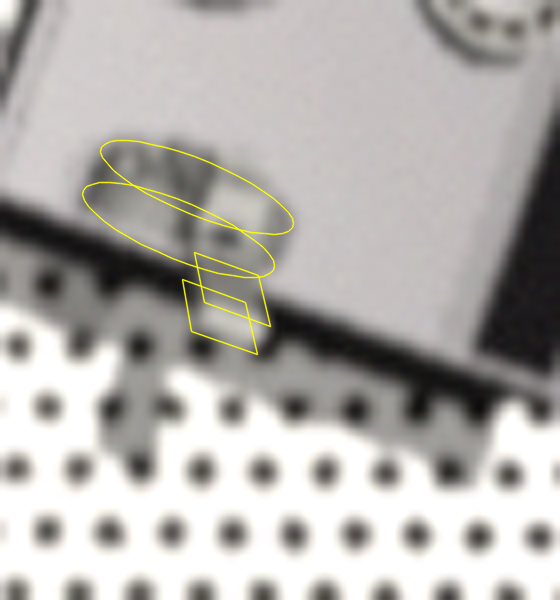

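View pics/i_scene.png

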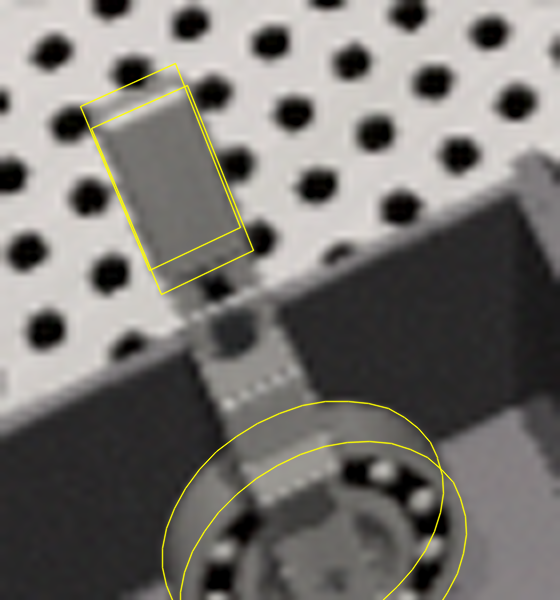

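```bash
cat > go.py <<'E'
from h import *
from scipy.spatial.transform import Rotation as Ro
def rel(tp,tR,full=False):
    s=r.sense();R=np.array(s["ee_rot"]);d=R.T@(np.array(tp)-s["tcp_pos"]);w=Ro.from_matrix(R.T@np.array(tR)).as_rotvec()
    n=max(np.linalg.norm(d)/.2,np.degrees(np.linalg.norm(w))/35,1)
    print("t",round(s["time_s"],2),"tcp",np.round(s["tcp_pos"],4),"F",np.round(s["wrist_force"],1),"grip",round(s["gripper_width"],3))
    print("calls",round(n,2),"row:",(d/.3/n).round(3).tolist(),(w/np.pi/n).round(3).tolist())
v=np.load("v.npy");Rh=Ro.from_euler("ZY",v[3:]).as_matrix()
Rg=np.c_[-Rh[:,1],-Rh[:,0],-Rh[:,2]]
hp=lambda g:Rh@[.011,0,g-.002]+v[:3]
def down(yawdeg):  # tank-aligned: tool x=-ty, y=-tx, z=-z
    a=np.radians(yawdeg);c,s=np.cos(a),np.sin(a);return np.array([[s,-c,0],[-c,-s,0],[0,0,-1.]])
E
python3 - <<'E'
from go import *
print(np.linalg.det(Rg),hp(.13),Rg.round(3))
rel([.42,.2,.36],down(-19))
E
```

```text
1.0000000000000004 [ 0.59167595 -0.20060879  0.16117179] [[-0.324 -0.86   0.394]
 [-0.946  0.295 -0.135]
 [-0.    -0.417 -0.909]]
t 1.1 tcp [0.1893 0.5956 0.2396] F [-0.9  0.1  0.2] grip 1.002
calls 2.61 row: [0.434, 0.392, -0.154] [-0.0, 0.0, 0.194]
```

```bash
python3 -m creep '[[1,0.434,0.392,-0.154,0,0,0.194],[1,0.434,0.392,-0.154,0,0,0.194],[1,0.434,0.392,-0.154,0,0,0.194],[1,0.434,0.392,-0.154,0,0,0.194],[1,0.434,0.392,-0.154,0,0,0.194]]'
python3 -c "
from go import *
rel([.42,.2,.36],down(-19));print(r.sense()['joints'])"
```

```text
time_s: 1.52
tcp_pos: [0.2795, 0.4407, 0.288]
ee_rot: [[0.601, -0.799, 0.001], [-0.799, -0.601, 0.002], [-0.001, -0.002, -1.0]]
wrist_force: [-0.1, -0.3, 0.5]
gripper_width: 1.001
t 1.52 tcp [0.2795 0.4407 0.288 ] F [-0.1 -0.3  0.5] grip 1.001
calls 1.6 row: [0.577, 0.067, -0.151] [-0.0, 0.0, 0.194]
[ 7.54775578e+01  9.99241353e+00 -9.32804837e+00  4.55854453e-02
 -7.05581716e+01 -3.85175748e+01]
```

```bash
python3 -m creep '[[1,0.577,0.067,-0.151,0,0,0.194],[1,0.577,0.067,-0.151,0,0,0.194],[1,0.577,0.067,-0.151,0,0,0.194],[1,0.577,0.067,-0.151,0,0,0.194],[1,0.577,0.067,-0.151,0,0,0.194]]' >/dev/null
python3 -c "
from go import *
rel(hp(.25),Rg);print(hp(.25))"
```

```text
t 1.93 tcp [0.3689 0.2872 0.3353] F [-0.8 -0.4 -0.8] grip 1.001
calls 2.54 row: [0.626, -0.213, 0.084] [0.053, 0.01, 0.044]
[ 0.54438037 -0.1843919   0.27025955]
```

```bash
python3 -m creep '[[0.7,0.626,-0.213,0.06,0.053,0.01,0.044],[0.7,0.626,-0.213,0.06,0.053,0.01,0.044],[0.7,0.626,-0.213,0.06,0.053,0.01,0.044],[0.7,0.626,-0.213,0.06,0.053,0.01,0.044],[0.7,0.626,-0.213,0.06,0.053,0.01,0.044]]' >/dev/null
python3 -c "
from go import *
rel(hp(.25),Rg)"
```

```text
t 2.35 tcp [0.4376 0.099  0.3172] F [ 1.3  1.1 -0.6] grip 0.735
calls 1.53 row: [0.585, -0.276, 0.161] [0.053, 0.011, 0.044]
```

```bash
python3 -m creep '[[0.7,0.585,-0.276,0.161,0.053,0.011,0.044],[0.7,0.585,-0.276,0.161,0.053,0.011,0.044],[0.7,0.585,-0.276,0.161,0.053,0.011,0.044],[0.7,0.585,-0.276,0.161,0.053,0.011,0.044],[0.7,0.585,-0.276,0.161,0.053,0.011,0.044]]' >/dev/null
python3 -c "
from go import *
rel(hp(.25),Rg)"
```

```text
t 2.77 tcp [ 0.5069 -0.0882  0.2864] F [1.8 0.8 0.3] grip 0.703
calls 1 row: [0.278, -0.171, 0.122] [0.028, 0.005, 0.024]
```

```bash
python3 -m creep '[[0.7,0.278,-0.171,0.122,0.028,0.005,0.024],[0.7,0.278,-0.171,0.122,0.028,0.005,0.024],[0.7,0.278,-0.171,0.122,0.028,0.005,0.024],[0.7,0.278,-0.171,0.122,0.028,0.005,0.024],[0.7,0.278,-0.171,0.122,0.028,0.005,0.024]]' >/dev/null
python3 - <<'E'
from go import *
for c in("scene","top"):
    im=r.capture(c);cv2.imwrite(f"pics/{c}1.png",im)
a=cv2.resize(cv2.imread("pics/scene1.png")[200:350,180:330],None,fx=3.8,fy=3.8);cv2.imwrite("pics/g1.png",a)
rel(hp(.25),Rg);rel(hp(.13),Rg)
E
```

```text
t 3.28 tcp [ 0.5444 -0.1842  0.2704] F [0.9 0.4 0.7] grip 0.698
calls 1 row: [0.001, 0.0, 0.001] [-0.0, 0.0, -0.0]
t 3.28 tcp [ 0.5444 -0.1842  0.2704] F [0.9 0.4 0.7] grip 0.698
calls 1 row: [0.001, 0.001, 0.401] [-0.0, 0.0, -0.0]
```

View pics/g1.png

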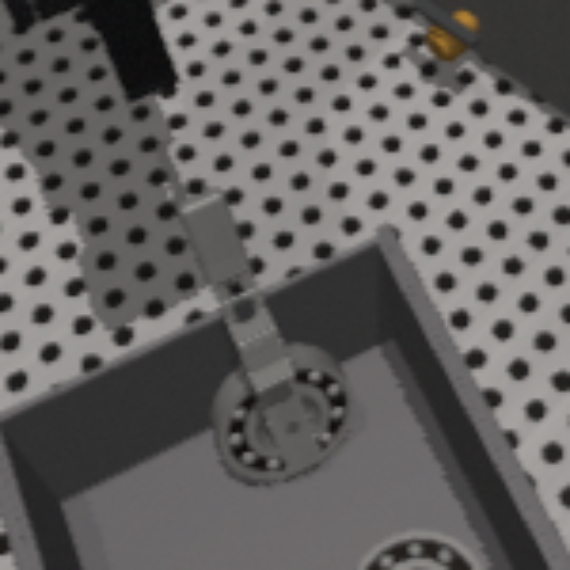

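```bash
python3 - <<'E'
from go import *
s=r.sense();R=np.array(s["ee_rot"]);t=np.array(s["tcp_pos"])
im=cv2.imread("pics/scene1.png")[200:350,180:330];im=cv2.resize(im,None,fx=3.8,fy=3.8)
for sg in(1,-1):
  for a,b in((.03,.045),):
    L=np.array([[-.0095,sg*a,.017],[.0095,sg*a,.017],[.0095,sg*b,.017],[-.0095,sg*b,.017]])
    cv2.polylines(im,[np.int32((proj("scene",L@R.T+t)-[180,200])*3.8+1.9)],True,(0,255,255),1)
cv2.imwrite("pics/g1b.png",im)
E
```

```text
(no output)
```

View pics/g1b.png

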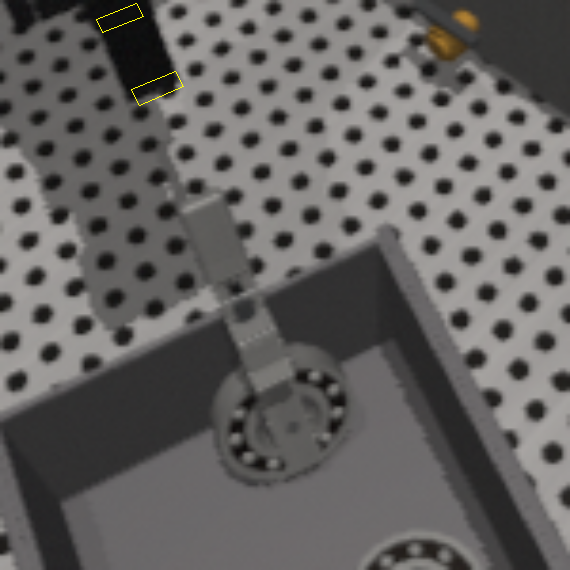

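```bash
python3 -m creep '[[0.7,0,0,0.1,0,0,0],[0.7,0,0,0.2,0,0,0],[0.7,0,0,0.28,0,0,0],[0.7,0,0,0.35,0,0,0],[0.7,0,0,0.395,0,0,0]]'
python3 - <<'E'
from go import *
im=r.capture("scene");cv2.imwrite("pics/scene2.png",im);cv2.imwrite("pics/top2.png",r.capture("top"))
cv2.imwrite("pics/g2.png",np.hstack([cv2.resize(im[210:310,200:290],None,fx=4.4,fy=5),cv2.resize(cv2.imread("pics/top2.png")[150:250,380:470],None,fx=4.4,fy=5)]))
rel(hp(.13),Rg)
E
```

```text
time_s: 3.7
tcp_pos: [0.5912, -0.1987, 0.1611]
ee_rot: [[-0.322, -0.861, 0.394], [-0.947, 0.293, -0.134], [-0.0, -0.416, -0.909]]
wrist_force: [1.0, -0.6, -0.4]
gripper_width: 0.702
t 3.8 tcp [ 0.5903 -0.1991  0.1605] F [-0.3  0.1  0.7] grip 0.703
calls 1 row: [0.003, -0.006, 0.0] [0.001, -0.0, 0.001]
```

View pics/g2.png

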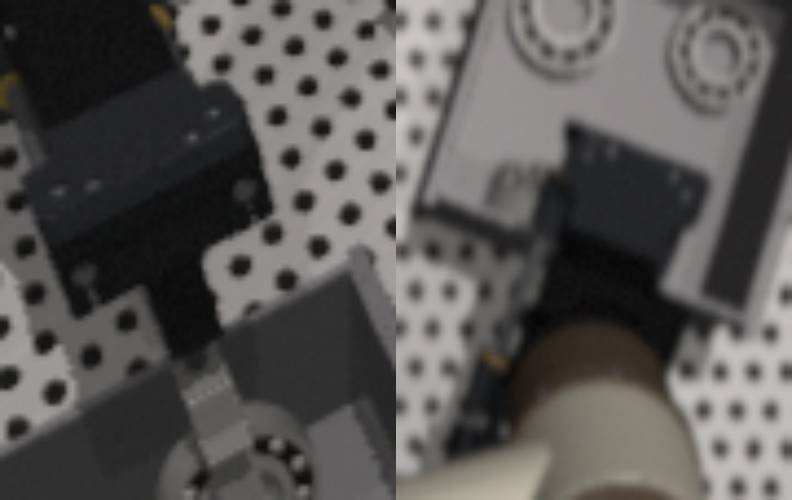

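```bash
python3 -m creep '[[0,0,0,0,0,0,0],[0,0,0,0,0,0,0],[0,0,0,0,0,0,0],[0,0,0,0,0,0,0],[0,0,0,0,0,0,0]]'
python3 -m creep '[[0,0,0,0,0,0,0],[0,0,0,0,0,0,0],[0,0,0,0,0,0,0]]'; python3 -c "
from go import *
rel(hp(.13),Rg)"
```

```text
time_s: 4.22
tcp_pos: [0.5906, -0.1988, 0.1617]
ee_rot: [[-0.322, -0.861, 0.393], [-0.947, 0.293, -0.134], [0.0, -0.415, -0.91]]
wrist_force: [0.7, -0.3, -0.0]
gripper_width: 0.401
time_s: 4.47
tcp_pos: [0.5907, -0.1989, 0.162]
ee_rot: [[-0.322, -0.861, 0.394], [-0.947, 0.293, -0.134], [0.0, -0.416, -0.909]]
wrist_force: [-0.1, 0.1, -0.2]
gripper_width: 0.18
t 4.47 tcp [ 0.5907 -0.1989  0.162 ] F [-0.1  0.1 -0.2] grip 0.18
calls 1 row: [0.004, -0.003, 0.005] [0.0, 0.0, 0.001]
```

```bash
python3 -m creep '[[0,0,0,0,0,0,0],[0,0,0,0,0,0,0],[0,0,0,0,0,0,0],[0,0,0,0,0,0,0]]'
```

```text
time_s: 4.8
tcp_pos: [0.5913, -0.1989, 0.1625]
ee_rot: [[-0.322, -0.86, 0.395], [-0.947, 0.293, -0.134], [-0.0, -0.417, -0.909]]
wrist_force: [2.9, -1.4, 1.3]
gripper_width: 0.117
```

```bash
python3 -c "
from go import *
s=r.sense();rel(np.array(s['tcp_pos'])+[.05,-.018,.15],s['ee_rot'])"
```

```text
t 4.8 tcp [ 0.5913 -0.1989  0.1625] F [ 2.9 -1.4  1.3] grip 0.117
calls 1 row: [0.003, -0.369, -0.381] [0.0, 0.0, 0.0]
```

```bash
python3 -m creep '[[0,0,-0.06,-0.06,0,0,0],[0,0.001,-0.14,-0.14,0,0,0],[0,0.002,-0.22,-0.23,0,0,0],[0,0.003,-0.3,-0.31,0,0,0],[0,0.003,-0.369,-0.381,0,0,0]]'
python3 - <<'E'
from go import *
im=r.capture("scene");cv2.imwrite("pics/scene3.png",im);cv2.imwrite("pics/g3.png",cv2.resize(im[130:350,180:400],None,fx=2.7,fy=2.7))
s=r.sense();rel(np.array(s['tcp_pos'])+[-.02,.04,.10],down(2.2))
E
```

```text
time_s: 5.22
tcp_pos: [0.6403, -0.2167, 0.3124]
ee_rot: [[-0.323, -0.862, 0.391], [-0.947, 0.294, -0.133], [-0.0, -0.413, -0.911]]
wrist_force: [1.6, -0.6, -3.2]
gripper_width: 0.114
t 5.27 tcp [ 0.645  -0.2177  0.3205] F [ 8.3 -1.7  5.2] grip 0.117
calls 1 row: [-0.105, -0.046, -0.347] [-0.139, -0.025, -0.114]
```

View pics/g3.png

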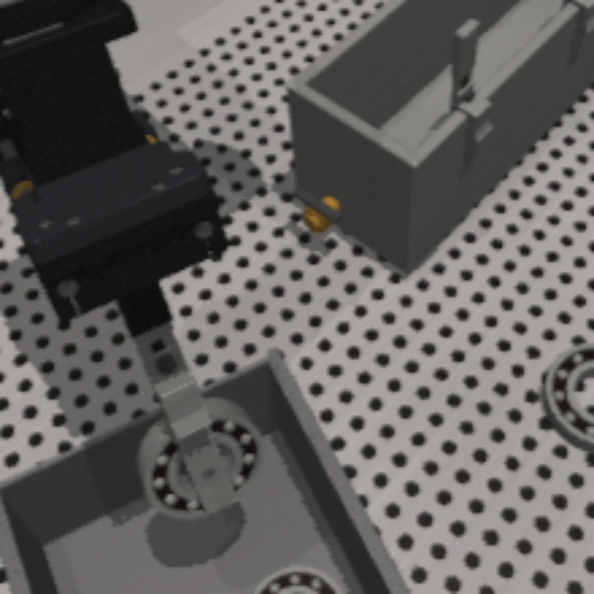

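```bash
python3 -m creep '[[0,-0.03,-0.02,-0.12,-0.03,-0.005,-0.024],[0,-0.05,-0.03,-0.2,-0.06,-0.011,-0.048],[0,-0.07,-0.04,-0.27,-0.09,-0.017,-0.072],[0,-0.09,-0.045,-0.32,-0.12,-0.022,-0.096],[0,-0.105,-0.046,-0.347,-0.139,-0.025,-0.114]]'
python3 - <<'E'
from go import *
rel([.585,.0,.44],down(2.2))
E
```

```text
time_s: 5.68
tcp_pos: [0.6242, -0.1773, 0.4231]
ee_rot: [[0.041, -0.999, -0.002], [-0.999, -0.041, 0.001], [-0.001, 0.002, -1.0]]
wrist_force: [0.3, 0.6, -4.1]
gripper_width: 0.115
t 5.68 tcp [ 0.6242 -0.1773  0.4231] F [ 0.3  0.6 -4.1] grip 0.115
calls 1 row: [-0.596, 0.107, -0.056] [0.001, 0.0, 0.001]
```

```bash
python3 -m creep '[[0,-0.12,0.02,-0.015,0,0,0],[0,-0.25,0.045,-0.03,0,0,0],[0,-0.38,0.07,-0.04,0,0,0],[0,-0.5,0.09,-0.05,0,0,0],[0,-0.596,0.107,-0.056,0,0,0]]'
python3 - <<'E'
from go import *
for c in("scene","top"):
    cv2.imwrite(f"pics/{c}4.png",r.capture(c))
    for t in("hanger","hung_right","hung_left","hung_end"):
        print(c,t,[(round(x["score"],2),(np.array(x["rect"])*[640,400,640,400]).round(1).tolist()) for x in r.recognise(c,t)[:2]])
im=cv2.imread("pics/scene4.png");cv2.imwrite("pics/g4.png",cv2.resize(im[40:240,250:450],None,fx=3,fy=3))
rel([.585,.0,.44],down(2.2))
E
```

```text
time_s: 6.1
tcp_pos: [0.5836, 0.0026, 0.4379]
ee_rot: [[0.042, -0.999, -0.007], [-0.999, -0.042, 0.001], [-0.002, 0.006, -1.0]]
wrist_force: [1.0, -0.7, -3.2]
gripper_width: 0.112
scene hanger [(0.77, [281.4, 62.0, 322.1, 158.0])]
scene hung_right [(0.81, [343.2, 139.9, 360.5, 179.0])]
scene hung_left [(0.79, [385.1, 100.1, 401.5, 140.3])]
scene hung_end [(0.83, [406.5, 86.5, 417.2, 123.9])]
top hanger []
top hung_right []
top hung_left []
top hung_end []
t 6.6 tcp [ 0.585  -0.0009  0.4395] F [ 0.1  0.6 -3.8] grip 0.114
calls 1 row: [-0.003, -0.0, -0.002] [0.001, 0.0, 0.0]
```

View pics/g4.png

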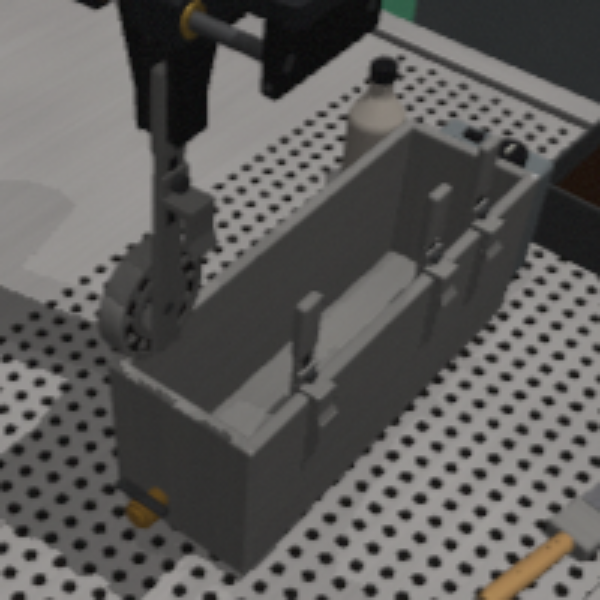

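```bash
python3 - <<'E'
from go import *
q=np.array([.5458,.2309,np.radians(2.25)])
for n,px,zz in(("right",(296.5,196.5),.097),("left",(235.8,200.4),.086)):
    s=least_squares(lambda v:(proj("top",T(q,[v[1],v[0],zz]))-px).ravel(),[0,.03]).x; print("top",n,s.round(4))
for n,px in(("right",(353.4,138.6)),("left",(396.9,102.9))):
    s=least_squares(lambda v:(proj("scene",T(q,[.0525,v[0],v[1]]))-px).ravel(),[0,.23]).x; print(n,s.round(4))
g=T(q,[.0505,-.041,0])[0];print(g)
rel([g[0],g[1],.44],down(2.25))
E
```

```text
top right [-0.1227  0.0567]
top left [0.0409 0.0512]
right [-0.1218  0.2463]
left [0.0422 0.2358]
[0.59787072 0.19191423 0.        ]
t 6.6 tcp [ 0.585  -0.0009  0.4395] F [ 0.1  0.6 -3.8] grip 0.114
calls 1 row: [-0.641, -0.068, -0.001] [0.001, 0.0, -0.0]
```

```bash
python3 -m creep '[[0,-0.13,-0.014,-0.01,0.001,0,0],[0,-0.26,-0.027,-0.01,0.001,0,0],[0,-0.4,-0.04,-0.01,0.001,0,0],[0,-0.53,-0.055,-0.005,0.001,0,0],[0,-0.641,-0.068,-0.001,0.001,0,0]]' >/dev/null
python3 -m creep '[[0,0,0,0,0,0,0]]' >/dev/null
python3 - <<'E'
from go import *
for c in("scene","top"):
    cv2.imwrite(f"pics/{c}5.png",r.capture(c))
im=cv2.imread("pics/scene5.png");cv2.imwrite("pics/g5.png",cv2.resize(im[20:180,290:450],None,fx=3.7,fy=3.7))
rel([.5979,.1919,.31],down(2.25))
E
```

```text
t 7.2 tcp [0.5982 0.195  0.4382] F [-0.5 -0.4 -3.7] grip 0.112
calls 1 row: [0.01, 0.0, 0.427] [0.001, 0.0, 0.0]
```

View pics/g5.png

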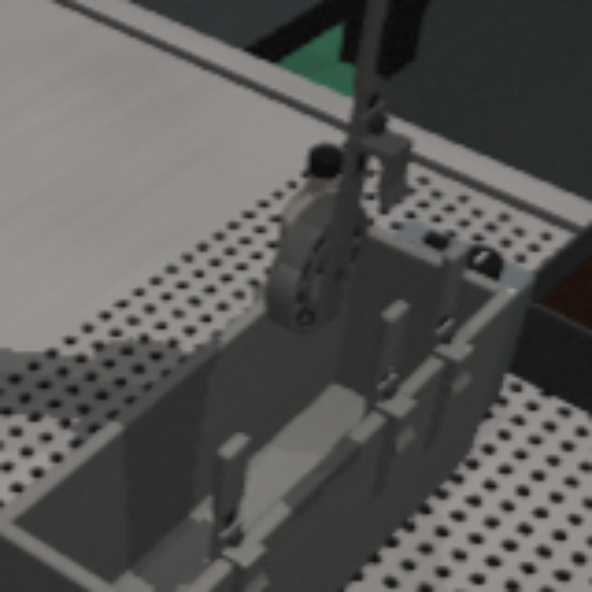

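```bash
cat > ov.py <<'E'
from go import *
def overlay(sfx,out,y0,x0,n,f,seat=.075,g=.128,dy=0,dx=0,tcp=None):
    s=r.sense();R=np.array(s["ee_rot"]);t=np.array(s["tcp_pos"])
    H=np.c_[-R[:,1],-R[:,0],-R[:,2]];o=t-H@[.011+dx,dy,g]
    im=cv2.resize(cv2.imread(f"pics/scene{sfx}.png")[y0:y0+n,x0:x0+n],None,fx=f,fy=f,interpolation=2)
    def poly(L,col=(0,255,255),c=False): cv2.polylines(im,[np.int32((proj("scene",np.array(L)@H.T+o)-[x0,y0])*f+f/2)],c,col,1,cv2.LINE_AA)
    for xx in(-.0085,.0085): poly([(xx,.036*np.cos(a),.036*np.sin(a)) for a in np.linspace(0,6.28,40)])
    for yy in(-.01,.01): poly([(.0135,yy,seat+.004),(.0135,yy,seat),(.0295,yy,seat),(.0295,yy,seat-.02),(.039,yy,seat-.024)],(0,255,0))
    for yy in(-.011,.011): poly([(.006,yy,.102),(.016,yy,.102),(.016,yy,.15),(.006,yy,.15)],(255,255,0),True)
    cv2.imwrite(out,im); print("origin tank-frame later",o.round(4))
E
python3 -c "
from ov import *
overlay('5','pics/o5.png',30,340,110,5.4)"
```

```text
origin tank-frame later [0.5869 0.1946 0.3102]
```

View pics/o5.png

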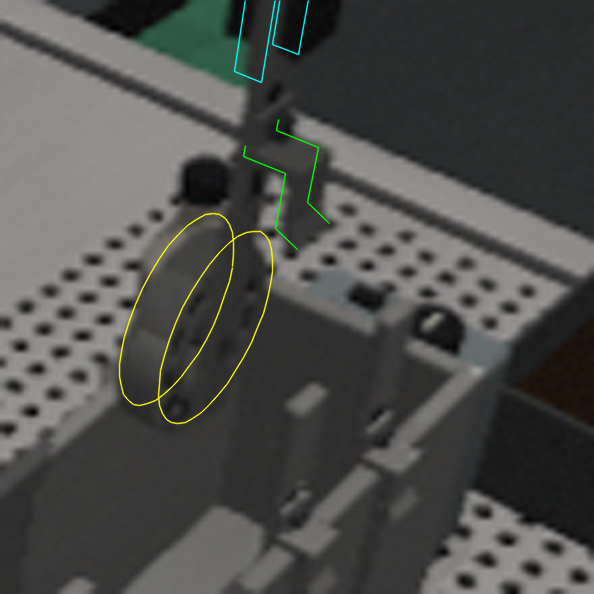

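```bash
python3 -m creep '[[0,0.005,0,0.1,0.001,0,0],[0,0.01,0,0.22,0.001,0,0],[0,0.01,0,0.34,0.001,0,0],[0,0.01,0,0.44,0.001,0,0],[0,0.01,0,0.5,0.001,0,0]]' 
python3 -m creep '[[0,0,0,0.0,0,0,0]]' >/dev/null
python3 - <<'E'
from ov import *
cv2.imwrite("pics/scene6.png",r.capture("scene"))
overlay('6','pics/o6.png',60,320,110,5.4,seat=.077)
rel([.5979,.1919,.265],down(2.25))
E
```

```text
time_s: 7.62
tcp_pos: [0.5964, 0.1894, 0.2843]
ee_rot: [[0.037, -0.999, -0.005], [-0.999, -0.037, -0.002], [0.002, 0.005, -1.0]]
wrist_force: [0.3, -0.0, -4.0]
gripper_width: 0.117
origin tank-frame later [0.5828 0.1857 0.1538]
t 7.75 tcp [0.5952 0.1868 0.2817] F [-1.  -0.7 -4.8] grip 0.11
calls 1 row: [-0.017, -0.01, 0.055] [0.004, -0.002, -0.001]
```

View pics/o6.png

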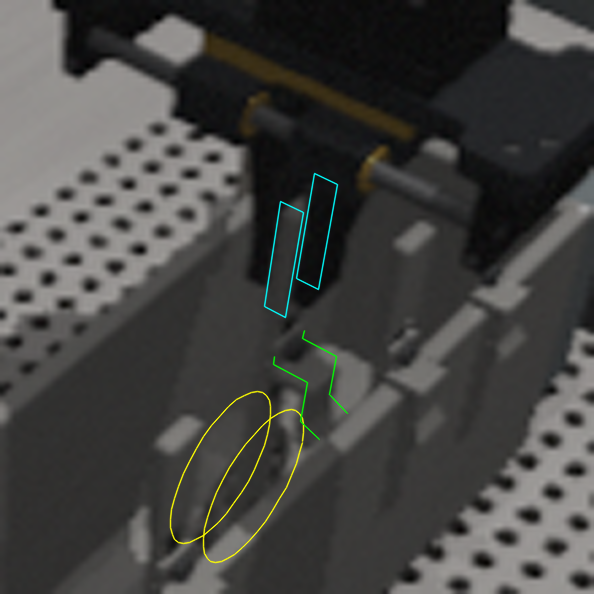

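```bash
python3 -m creep '[[0,0,0,0.0,0,0,0],[0,0,0,0.0,0,0,0]]' 
python3 - <<'E'
from ov import *
cv2.imwrite("pics/scene7.png",r.capture("scene"))
overlay('7','pics/o7.png',60,320,110,5.4,seat=.077)
rel([.5979,.1919,.265],down(2.25))
E
```

```text
time_s: 7.92
tcp_pos: [0.5961, 0.1859, 0.2837]
ee_rot: [[0.034, -0.999, -0.008], [-0.999, -0.034, -0.005], [0.005, 0.008, -1.0]]
wrist_force: [0.5, 0.3, -3.9]
gripper_width: 0.112
origin tank-frame later [0.5842 0.1855 0.156 ]
t 7.97 tcp [0.5962 0.1864 0.2839] F [-0.5 -0.6 -3.8] grip 0.114
calls 1 row: [-0.018, -0.007, 0.063] [0.003, -0.001, -0.002]
```

View pics/o7.png

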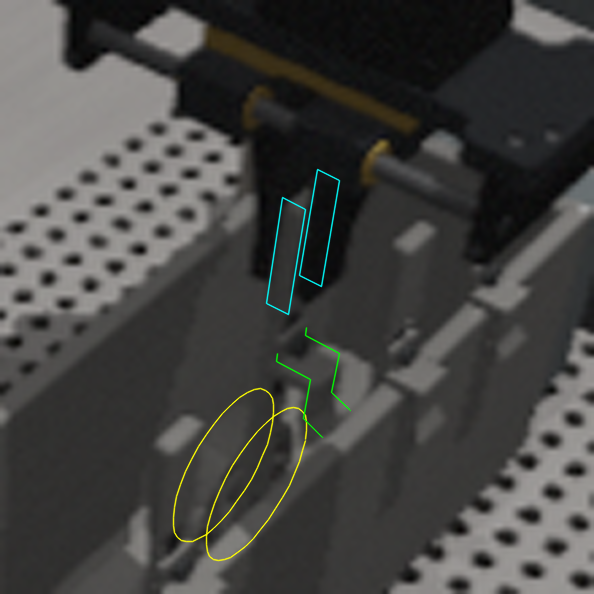

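```bash
python3 - <<'E'
import cv2,numpy as np
im=cv2.imread("pics/scene7.png")[90:190,320:420].astype(float)
im=np.clip((im-15)*2.2,0,255).astype(np.uint8)
cv2.imwrite("pics/g7.png",cv2.resize(im,None,fx=6,fy=6,interpolation=2))
t=cv2.imread("pics/scene0.png")[90:190,320:420].astype(float)
E
```

```text
(no output)
```

View pics/g7.png

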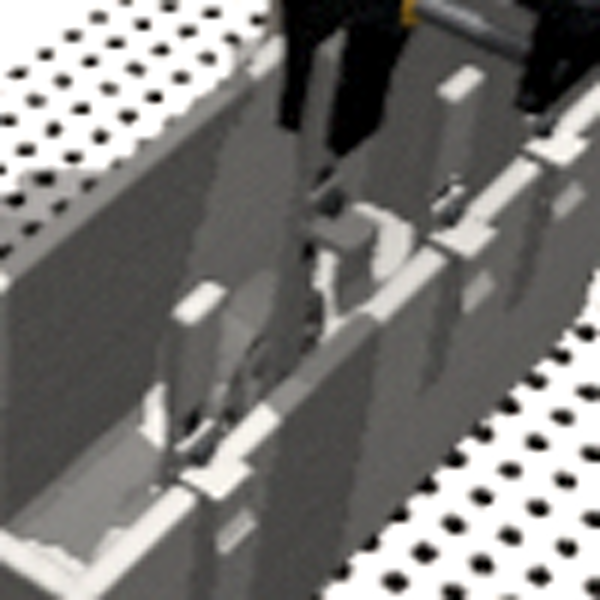

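```bash
python3 -m creep '[[0,-0.006,-0.002,0.015,0.001,0,0],[0,-0.012,-0.004,0.03,0.002,-0.001,-0.001],[0,-0.018,-0.006,0.045,0.003,-0.001,-0.002],[0,-0.018,-0.007,0.055,0.003,-0.001,-0.002],[0,-0.018,-0.007,0.063,0.003,-0.001,-0.002]]' 
python3 -m creep '[[0,0,0,0.0,0,0,0],[0,0,0,0,0,0,0]]' 
python3 - <<'E'
from ov import *
rel([.5979,.1919,.265],down(2.25))
E
```

```text
time_s: 8.38
tcp_pos: [0.5977, 0.1919, 0.2642]
ee_rot: [[0.041, -0.999, 0.001], [-0.999, -0.041, -0.001], [0.001, -0.001, -1.0]]
wrist_force: [-0.5, -0.5, -3.4]
gripper_width: 0.115
time_s: 8.55
tcp_pos: [0.5975, 0.192, 0.2637]
ee_rot: [[0.041, -0.999, -0.0], [-0.999, -0.041, -0.002], [0.002, 0.0, -1.0]]
wrist_force: [-0.2, -0.0, -4.7]
gripper_width: 0.11
t 8.55 tcp [0.5975 0.192  0.2637] F [-0.2 -0.  -4.7] grip 0.11
calls 1 row: [0.0, -0.001, -0.004] [0.0, -0.001, 0.001]
```

```bash
python3 -m creep '[[0,0,-0.003,0,0,0,0],[0,0,-0.005,0,0,0,0],[0,0,-0.005,0,0,0,0],[0,0,-0.005,0,0,0,0]]'; python3 -m creep '[[0,0,-0.002,0,0,0,0],[0,0,-0.003,0,0,0,0],[0,0,-0.003,0,0,0,0],[0,0,-0.003,0,0,0,0]]' 
```

```text
time_s: 8.88
tcp_pos: [0.5991, 0.192, 0.2638]
ee_rot: [[0.041, -0.999, 0.0], [-0.999, -0.041, -0.002], [0.002, -0.0, -1.0]]
wrist_force: [0.3, -0.2, -3.9]
gripper_width: 0.113
time_s: 9.22
tcp_pos: [0.5998, 0.192, 0.2639]
ee_rot: [[0.041, -0.999, -0.0], [-0.999, -0.041, -0.002], [0.002, 0.001, -1.0]]
wrist_force: [-0.8, -0.0, -2.3]
gripper_width: 0.114
```

```bash
for i in 1 2 3; do python3 -m creep '[[0,0,-0.002,0,0,0,0],[0,0,-0.003,0,0,0,0],[0,0,-0.003,0,0,0,0],[0,0,-0.003,0,0,0,0]]' | grep -E "tcp|force"; done
```

```text
tcp_pos: [0.6002, 0.192, 0.2638]
wrist_force: [-2.1, -0.4, -1.8]
tcp_pos: [0.6006, 0.192, 0.2637]
wrist_force: [-4.0, -0.4, -0.8]
tcp_pos: [0.601, 0.1919, 0.2638]
wrist_force: [-6.5, 0.1, 0.0]
```

```bash
python3 -m creep '[[0,0,0.005,0,0,0,0],[0,0,0.011,0,0,0,0],[0,0,0.011,0,0,0,0],[0,0,0.011,0,0,0,0]]'; python3 -m creep '[[0,0,0,0.02,0,0,0],[0,0,0,0.04,0,0,0],[0,0,0,0.06,0,0,0],[0,0,0,0.07,0,0,0],[0,0,0,0.07,0,0,0]]'
python3 - <<'E'
from ov import *
cv2.imwrite("pics/scene8.png",r.capture("scene"))
im=cv2.imread("pics/scene8.png")[90:190,320:420].astype(float)
cv2.imwrite("pics/g8.png",cv2.resize(np.clip((im-15)*2.2,0,255).astype(np.uint8),None,fx=6,fy=6,interpolation=2))
rel([.5977,.192,.22],down(2.25))
E
```

```text
time_s: 10.55
tcp_pos: [0.5985, 0.1919, 0.2639]
ee_rot: [[0.041, -0.999, -0.002], [-0.999, -0.041, -0.002], [0.002, 0.002, -1.0]]
wrist_force: [-0.4, 0.1, -3.7]
gripper_width: 0.11
time_s: 10.97
tcp_pos: [0.5981, 0.1916, 0.2413]
ee_rot: [[0.041, -0.999, -0.004], [-0.999, -0.041, -0.004], [0.003, 0.004, -1.0]]
wrist_force: [1.0, 0.1, -3.3]
gripper_width: 0.112
t 11.02 tcp [0.5984 0.1916 0.2421] F [-0.8 -0.2 -3.3] grip 0.113
calls 1 row: [-0.002, 0.002, 0.074] [0.001, -0.001, 0.0]
```

View pics/g8.png

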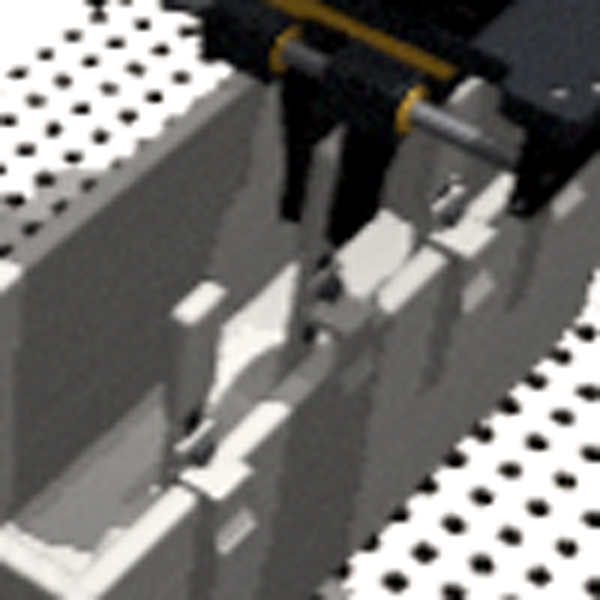

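```bash
python3 -m creep '[[0,0,0.001,0.01,0,0,0],[0,0,0.002,0.02,0,0,0],[0,0,0.002,0.03,0,0,0],[0,0,0.002,0.037,0,0,0],[0,0,0.002,0.04,0,0,0]]'; python3 -m creep '[[0,0,0,0.005,0,0,0],[0,0,0,0.01,0,0,0],[0,0,0,0.014,0,0,0],[0,0,0,0.014,0,0,0]]'
```

```text
time_s: 11.43
tcp_pos: [0.5975, 0.1915, 0.2295]
ee_rot: [[0.041, -0.999, -0.004], [-0.999, -0.041, -0.004], [0.003, 0.004, -1.0]]
wrist_force: [-0.3, 0.9, -4.8]
gripper_width: 0.111
time_s: 11.77
tcp_pos: [0.5974, 0.1915, 0.225]
ee_rot: [[0.041, -0.999, -0.004], [-0.999, -0.041, -0.004], [0.004, 0.004, -1.0]]
wrist_force: [0.0, 0.9, -4.8]
gripper_width: 0.113
```

```bash
for i in 1 2 3 4; do python3 -m creep '[[0,0,0,0.003,0,0,0],[0,0,0,0.006,0,0,0],[0,0,0,0.007,0,0,0],[0,0,0,0.007,0,0,0]]' | grep -E "tcp|force"; done
```

```text
tcp_pos: [0.5973, 0.1914, 0.2228]
wrist_force: [-0.5, 0.2, -3.5]
tcp_pos: [0.5974, 0.1915, 0.221]
wrist_force: [-0.7, 0.2, -2.8]
tcp_pos: [0.5975, 0.1914, 0.2207]
wrist_force: [-3.4, -0.5, 5.3]
tcp_pos: [0.5976, 0.1914, 0.2206]
wrist_force: [-5.0, -1.2, 8.5]
```

```bash
python3 - <<'E'
from ov import *
cv2.imwrite("pics/scene9.png",r.capture("scene"));cv2.imwrite("pics/top9.png",r.capture("top"))
im=cv2.imread("pics/scene9.png")[90:190,320:420].astype(float)
cv2.imwrite("pics/g9.png",cv2.resize(np.clip((im-15)*2.2,0,255).astype(np.uint8),None,fx=6,fy=6,interpolation=2))
overlay('9','pics/o9.png',80,320,100,6,seat=.0725)
rel([.5977,.192,.22],down(2.25));print(r.sense()["moment"])
E
```

```text
origin tank-frame later [0.5865 0.1905 0.0927]
t 13.2 tcp [0.5976 0.1914 0.2207] F [-4.9 -0.2  8.8] grip 0.114
calls 1 row: [-0.002, -0.001, 0.002] [0.0, -0.001, 0.001]
[0.14187004 1.52921984 0.02690726]
```

View pics/g9.png

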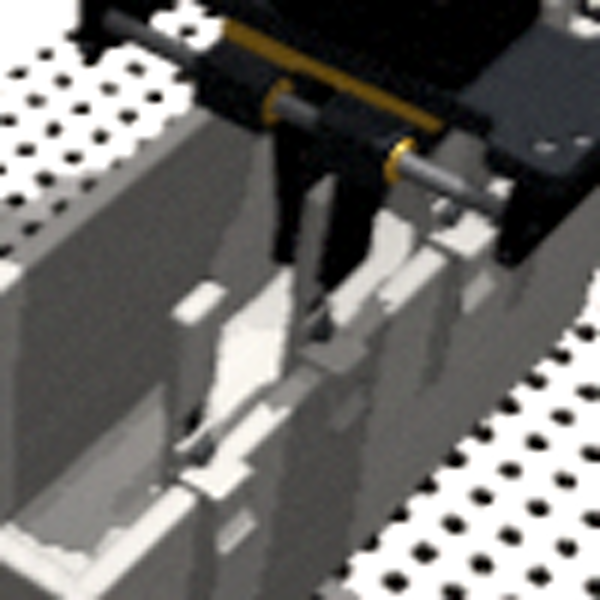

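View pics/o9.png

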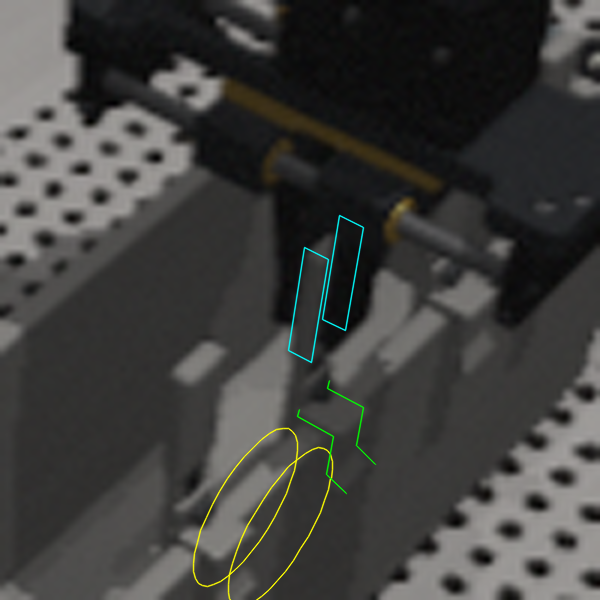

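```bash
python3 -m creep '[[0,0,-0.002,-0.002,0,0,0],[0,0,-0.004,-0.002,0,0,0],[0,0,-0.006,-0.002,0,0,0],[0,0,-0.007,-0.002,0,0,0],[0,0,-0.007,-0.002,0,0,0]]'; python3 -m creep '[[0,0,0,0,0,0,0],[0,0,0,0,0,0,0],[0,0,0,0,0,0,0],[0,0,0,0,0,0,0]]'
```

```text
time_s: 13.62
tcp_pos: [0.5995, 0.1916, 0.2208]
ee_rot: [[0.042, -0.999, -0.002], [-0.999, -0.042, -0.004], [0.003, 0.002, -1.0]]
wrist_force: [-3.1, 1.7, 0.9]
gripper_width: 0.112
time_s: 13.95
tcp_pos: [0.5996, 0.1916, 0.2209]
ee_rot: [[0.042, -0.999, -0.002], [-0.999, -0.042, -0.003], [0.003, 0.002, -1.0]]
wrist_force: [-2.6, 0.2, 1.7]
gripper_width: 0.111
```

```bash
python3 -m creep '[[0.15,0,0,0,0,0,0],[0.2,0,0,0,0,0,0],[0.3,0,0,0,0,0,0],[0.4,0,0,0,0,0,0],[0.5,0,0,0,0,0,0]]'; python3 -m creep '[[0.5,0,0,0,0,0,0],[0.5,0,0,0,0,0,0]]'
python3 - <<'E'
from ov import *
cv2.imwrite("pics/scene10.png",r.capture("scene"))
im=cv2.imread("pics/scene10.png")[90:190,320:420].astype(float)
cv2.imwrite("pics/g10.png",cv2.resize(np.clip((im-15)*2.2,0,255).astype(np.uint8),None,fx=6,fy=6,interpolation=2))
E
```

```text
time_s: 14.37
tcp_pos: [0.5999, 0.1916, 0.2209]
ee_rot: [[0.042, -0.999, -0.001], [-0.999, -0.042, -0.003], [0.003, 0.001, -1.0]]
wrist_force: [-0.6, 0.1, 0.0]
gripper_width: 0.347
time_s: 14.53
tcp_pos: [0.6, 0.1916, 0.221]
ee_rot: [[0.042, -0.999, -0.001], [-0.999, -0.042, -0.003], [0.003, 0.001, -1.0]]
wrist_force: [0.2, 0.7, -0.4]
gripper_width: 0.467
```

View pics/g10.png

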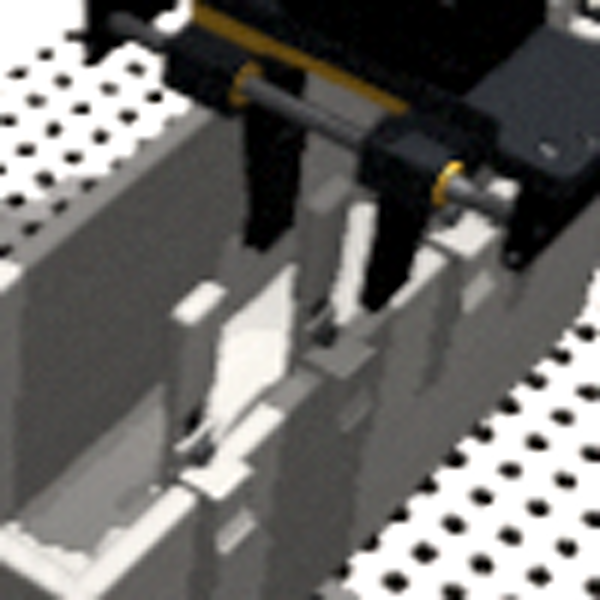

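Released; the hanger stands free between the fingers with its hook on the rim. Retract straight up.

```bash
python3 -m creep '[[0.5,0,0,-0.04,0,0,0],[0.5,0,0,-0.14,0,0,0],[0.5,0,0,-0.26,0,0,0],[0.5,0,0,-0.38,0,0,0],[0.5,0,0,-0.5,0,0,0]]' | grep -E "tcp|force"; python3 -m creep '[[0.5,0.15,0.1,-0.05,0,0,0],[0.5,0.3,0.25,-0.1,0,0,0],[0.5,0.4,0.4,-0.1,0,0,0],[0.5,0.5,0.5,-0.1,0,0,0],[0.5,0.5,0.6,-0.1,0,0,0]]' | grep -E "tcp|force"; python3 -m creep '[[0.5,0,0,0,0,0,0],[0.5,0,0,0,0,0,0],[0.5,0,0,0,0,0,0]]' | grep -E "tcp|force"
python3 - <<'E'
from ov import *
for c in("scene","top"):
    cv2.imwrite(f"pics/{c}11.png",r.capture(c))
    for t in("hung_right","hung_left","hung_end"):
        print(c,t,[(round(x["score"],2),(np.array(x["rect"])*[640,400,640,400]).round(1).tolist()) for x in r.recognise(c,t)[:4]])
im=cv2.imread("pics/scene11.png")[80:190,320:430].astype(float);im0=cv2.imread("pics/scene0.png")[80:190,320:430].astype(float)
E_=lambda im:cv2.resize(np.clip((im-15)*2.2,0,255).astype(np.uint8),None,fx=3.6,fy=3.6,interpolation=2)
cv2.imwrite("pics/g11.png",np.hstack([E_(im0),E_(im)]))
E_=lambda c:cv2.resize(np.clip((cv2.imread(c)[170:260,140:340].astype(float)-15)*1.5,0,255).astype(np.uint8),None,fx=3.2,fy=3.2)
cv2.imwrite("pics/t11.png",np.vstack([E_("pics/top0.png"),E_("pics/top11.png")]))
print(r.sense()["time_s"])
E
```

```text
tcp_pos: [0.5998, 0.1919, 0.3727]
wrist_force: [1.2, 0.1, 0.0]
tcp_pos: [0.4548, 0.0491, 0.4022]
wrist_force: [-0.7, -0.1, 1.5]
tcp_pos: [0.455, 0.0492, 0.4028]
wrist_force: [0.0, -0.6, 0.2]
scene hung_right [(0.94, [340.2, 136.6, 360.6, 183.6])]
scene hung_left [(0.82, [388.2, 103.3, 403.7, 138.4])]
scene hung_end [(0.7, [406.4, 89.3, 419.7, 127.2])]
top hung_right [(0.89, [281.5, 186.7, 312.2, 208.4])]
top hung_left [(0.94, [222.8, 188.2, 251.5, 213.7])]
top hung_end [(0.89, [189.6, 185.8, 222.7, 212.1])]
16.0667
```

View pics/g11.png

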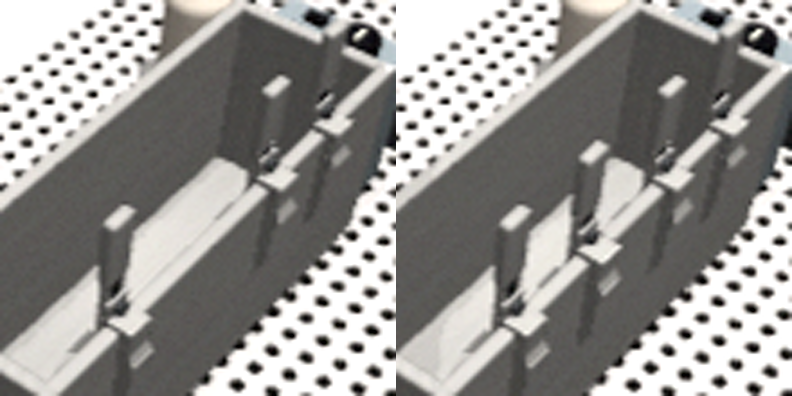

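View pics/t11.png

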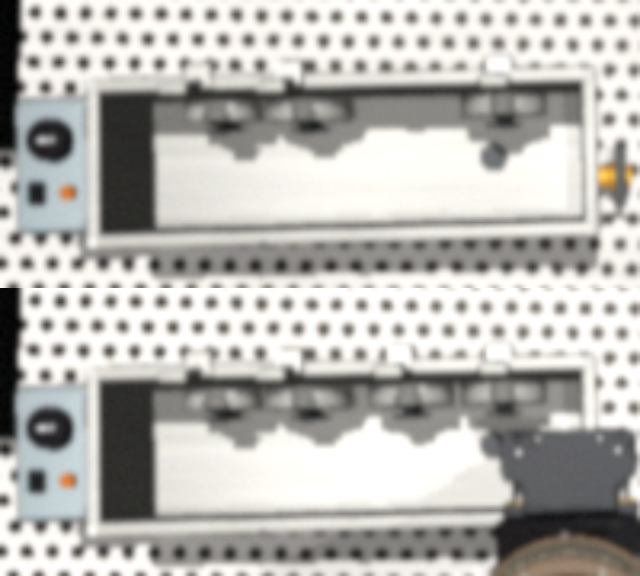

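```bash
python3 - <<'E'
from go import *
q=np.array([.5458,.2309,np.radians(2.25)])
for n,a,b in(("right",517,213),("ours",595,150),("left",674,84)):
    px=(320+(a-396)/3.6-.4,80+b/3.6-.4)
    print(n,least_squares(lambda v:(proj("scene",T(q,[.0525,v[0],v[1]]))-px).ravel(),[0,.23]).x.round(4))
for n,a in(("right",504.5),("ours",412),("left",310)):
    px=(140+a/3.2,197);print("top",n,least_squares(lambda v:(proj("top",T(q,[v[1],v[0],.09]))-px).ravel(),[0,.03]).x.round(4))
r.finish_job()
E
```

```text
right [-0.1225  0.2463]
ours [-0.0453  0.2405]
left [0.0418 0.236 ]
top right [-0.1254  0.0558]
top ours [-0.048   0.0578]
top left [0.0371 0.06  ]
the job is handed in; nothing more can be done
```

The bearing on its hanger now hangs on the tank's far wall, in the free place between the two large bearings. I handed the job in at about 16 s. `finish_job` gives no verdict, so what follows is my own checks.

**What I did:**
- I gripped the handle along its 25° lean, lifted it clear of the tote and turned it upright.
- Above the free place I touched the strap lightly against the wall's inner face. Contact came within about 0.3 mm of where the cameras put the wall.
- I backed off about 2 mm and lowered the hanger until the hook seated, with about 12 N on the rim. Then I eased the strap to the wall, so the wall carried the full weight before I opened the fingers.

**Last checks:**
- **Hook:** it looks home on the rim, in line with its neighbours. The bearing's centre came out at about z = 0.093 m in the tank frame.
- **Spacing:** it sits about 77 mm from `hung_right` and 85–87 mm from `hung_left`, so it is 4–5 mm off the middle. The limit is 71.5 mm on each side.
- **Other bearings:** none of the three moved visibly between the first and last pictures. The recogniser's boxes differ by up to about 3 pixels (roughly 6 mm), in mixed directions. I read that as noise; it is also inside the 12 mm limit.
- **Robot:** it was clear of everything when I handed in.

**Disagreement:** the cameras disagree on y: the top view puts all three handles 3–5 mm further to −y than the scene view. The spacings agree to about 2 mm.

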